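# Wind the lamp timer and hold the stone cell in the light

### The job

First wind the lamp's spring timer by its winged key, clockwise seen from above and in several part-turns, until the key comes to its stop. Then pick up the glass cell with the stone in it, touching it with the fingers on its two frosted faces only, keep it upright, and hold the stone in the light path of the little bench, midway between lamp and lens at the height of their axis, with the clear faces square to the light and the cell not touching the bench. Finish still holding it there, steady, in the gripper; leave the mug, bottle, steel mandrel and dish where they stand.

Things in the scene. Friction and masses are not known exactly. Their poses are not given: they have to be found in the camera images.
- key (a joint): turn of the timer's winged key about its vertical axis, rad: 0 unwound, 3.0 at the stop (fully wound). Grows as the key turns clockwise seen from above. A spring pulls back (up to 0.04 N m) but the key stays wherever it is left; turning it takes up to about 0.1 N m. It starts between 0 and 0.6, so it takes several part-turns with the grip shifted in between.
- key_grip (a point): the middle of the winged key, a flat upright steel bar 46 mm long (along this point's x), 10 mm thick (along y) and 28 mm high, standing on a short stem above a fixed grey box of 90 x 90 mm with a white dial, 55 mm high. The point is on the turning axis, 83 mm above the table; it turns with the key. The key's lower edge is 12 mm above the box top, its upper edge 97 mm above the table.
- cell_center (a point): centre of the loose glass cell, an upright block 72 mm high, 30 mm across x and 30 mm across y, about 0.11 kg. The two frosted (white, matt) faces are those across x: cheeks 4 mm thick, 28 mm wide, 30 mm apart over their outsides. The two faces across y are clear glass and must not be touched. It starts upright on a fixed dark brown pad of 120 x 120 mm, 8 mm thick, so this point starts 44 mm above the table. z is up.
- stone (a point): the dark red stone, 11 mm wide, fixed inside the cell on its middle axis: 20 mm straight below cell_center, 16 mm above the cell's underside. Same axes as cell_center.
- beam (a point): the middle of the light path: on the axis of lamp and lens, halfway between them, 100 mm above the table. The light runs along this point's y: lamp at +y, lens at -y, each a level barrel 36 mm across whose front is 45 mm from this point. They stand on posts on a fixed aluminium base, 90 mm (x) by 280 mm (y) and 12 mm high, whose middle is under this point; the gap between them is open from above and has nothing for the cell to stand on.
- mug: white mug, 82 mm across and 100 mm high; origin at the centre of its underside. Leave alone.
- bottle: amber bottle, 60 mm across and 130 mm high; origin at the centre of its underside. Leave alone.
- mandrel: stepped steel mandrel, 44 mm across and 85 mm high; origin at the centre of its underside. Leave alone.
- dish: shallow amber dish, 76 mm across and 14 mm high; origin at the centre of its underside. Leave alone.

How it is judged:
By the outcome, as a careful person would: the job done as asked, in the order asked, and still so for the second after the job is handed in, while the arm keeps its last pose, push and grip.
It also fails if it takes over 64 s, if anything falls off the work surface, if the arm or the gripper's body presses on something with over 40 N, if the wrist force passes 120 N, or if a joint passes its speed limit or range.

### The arm

A 6-joint arm with a two-finger parallel gripper is mounted at the origin on the work surface. World frame = base frame: x ahead of the robot, y to its left, z up, the work surface at z = 0. Lengths are in m, angles in rad, forces in N, time in s.
With the tool pointing down it reaches from about 0.25 to 0.775 m from the base axis. Payload 8.9 kg.
Tool frame: the origin (TCP) lies at the centre of the arm's flange, where the gripper is bolted on; the fingertips stand 173 mm ahead of it and the grasp point (between the pads) lies 155 mm ahead of it; z points along the fingers, y is the direction in which the jaws open and shut (so a half turn about z gives the same grasp; the last joint's range is limited). The gripper opens to 85 mm and grips with 20 to 120 N. Pads are 22 mm wide; open, the fingers measure 114 mm over their backs; the gripper's body (76 mm by 85 mm) begins 54 mm behind the grasp point. The pads swing forward as they close: fully open they stand 13 mm farther back than shut.
Start: joints at [1.089, 0.291, -0.153, 1.127, 0, 1.431], TCP at [0.176, 0.494, 0.405] pointing down, gripper open.
Joint ranges: [-2.52, 2.52], [-0.91, 1.74], [-1.3, 1.37], [-1.96, 2.02], [-1.52, 1.47], [-3.14, 3.14]. Speed limits (rad/s): [2.22, 2.22, 2.79, 3.14, 3.14, 3.14].

### API

Orientations are given as a rotation vector (axis times angle).
In Python, from rig import ctrl gives the robot as it stands. The module is installed in compiled form; this text tells all that it offers.
- The arm moves only by the shell command python3 -m creep 'ROWS' [FORCE]. ROWS is text: rows parted by semicolons, each of 7 numbers parted by spaces: the turn, a rotation vector about the tool's x, y, z in units of 60 degrees (1.0 is 60 degrees), then the shift along the tool's x, y, z in units of 0.25 m (1.0 is 0.25 m), then the gripper's target within -1 to 1 (fully open at 1, half-way at 0, shut at -1). A call has exactly 5 rows; each row is the pose to reach, as a shift and turn from the pose commanded when the call began, along the tool's axes at that moment; what a row does not reach only later rows make up. A row lasts 1/10 s, in which the tool goes at most 50 mm and 8.59 degrees, less where a joint would pass 70% of its speed; a pose out of reach is approached as far as the arm can. A call with a number of a shift or a turn outside -1 to 1 is refused whole. A call with a gripper value outside its range is refused whole. The fingers move at their own pace and stop on an object; FORCE is the grip in N (left out, the last holds). Time passes only in rows, so rows that repeat a pose let the fingers close, or fill a call up. It gives the time, the measured TCP pose, the force and the opening at its end, in the units of the state.
- ctrl.get_obs(): the state, without advancing time (a new reading comes with each control period).
- ctrl.capture(name): name is "side" or "top"; returns the picture (420x560x3 uint8, red, green, blue); there is no depth.
- ctrl.calibration(name): a dict with "vertical_fov" (degrees; the focal length in pixels is half the picture's height over the tangent of half this angle, whatever the lens; pixels are square), "cx", "cy" (the principal point, pixels), "R" (3x3) and "t" (3): a world point X has camera coordinates R X + t. Camera axes: x right, y down, z forward; pixel columns grow to the right and rows downward; lengths in m; the calibration is good to about 2 mm. A picture is of the moment at which its call begins. calibration takes no time and is no camera call.
- ctrl.close_job(): hands the job in, once; it reports no verdict.
The state is a dict: "clock": time; "q": joint angles; "joint_vel": joint speeds; "joint_torque": joint torques, N m; "eef_pos": TCP position; "ee_rot": TCP orientation; "force": force on the tool from outside, world axes, zero at the start; "ft_torque": the same for the moment, N m; "width": opening from 0.0 (shut) to 1.0 (fully open).
Only numpy, scipy, OpenCV 4.12 (cv2) and the standard library are available. Lean on these libraries where they do the work, as an engineer would, in place of code of your own. Each camera call takes 0.05 s, during which the arm holds its last target.

## Working session

There is one attempt and no reset: what is moved stays moved. The work goes in short steps, Python scripts to look and compute and a shell command to move; the robot and the scene stay as the last step left them, time stands still between calls to the robot, and variables do not carry over. Pictures are saved under pics/ and viewed, and the job is handed in when it is done.

```bash
mkdir -p pics; python3 - <<'E'
from rig import ctrl
import cv2,numpy as np
for n in("side","top"):
    im=ctrl.capture(n); cv2.imwrite(f"pics/{n}0.png",im[:,:,::-1])
    c=ctrl.calibration(n); print(n,c, -np.array(c["R"]).T@np.array(c["t"]))
print(ctrl.get_obs())
E
```

```text
side {'vertical_fov': 48.13738297084213, 'cx': 284.7601885812755, 'cy': 210.42097126091406, 'R': array([[ 0.90431312, -0.42642476, -0.01948627],
       [-0.24644448, -0.48426923, -0.83949296],
       [ 0.34854398,  0.76396678, -0.54302104]]), 't': array([-0.50578894,  0.22859306,  1.03023935])} [ 0.15464335 -0.89204898  0.74148797]
top {'vertical_fov': 56.48115742628083, 'cx': 277.3644995870595, 'cy': 204.7200722518098, 'R': array([[-0.02268421, -0.99969024,  0.01023923],
       [-0.99580908,  0.02168612, -0.08884811],
       [ 0.08859854, -0.01221177, -0.99599256]]), 't': array([-2.49971041e-04,  5.84262237e-01,  8.59408428e-01])} [ 0.50566564 -0.00242538  0.90787755]
{'clock': 0.1, 'q': array([ 1.08867878e+00,  2.91224654e-01, -1.54020799e-01,  1.12672577e+00,
       -1.03288782e-05,  1.43153374e+00]), 'joint_vel': array([-0.00055109, -0.00063656,  0.00237416, -0.001097  ,  0.00020115,
        0.0010832 ]), 'joint_torque': array([ 1.83893477e-03, -5.37979352e+01,  3.31917572e+01,  9.35412798e-03,
       -2.68806189e-04, -4.40372423e-05]), 'eef_pos': array([0.17638484, 0.49428431, 0.40420047]), 'ee_rot': array([-5.35861707e-01, -3.09519928e+00,  1.76193647e-03]), 'force': array([ 0.25523605, -0.27713075,  0.28086686]), 'ft_torque': array([-0.07160519,  0.06105959,  0.03680373]), 'width': 1.0016691174888173}
```

View pics/side0.png

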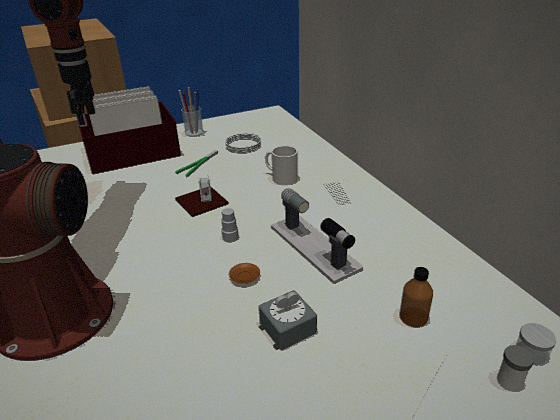

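View pics/top0.png

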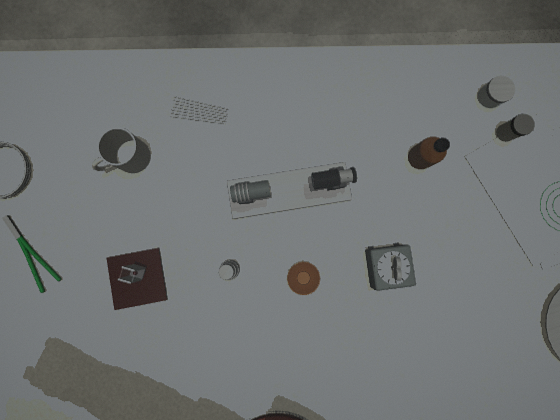

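The side view shows the timer around (288,318), the pad with the cell at (203,195), and the bench at (315,240). The top view shows the key at (396,267), the cell at (131,275), and the bench running from (230,190) to (350,190). I'll zoom in next.

```bash
python3 - <<'E'
import cv2,numpy as np
t=cv2.imread("pics/top0.png");s=cv2.imread("pics/side0.png")
def crop(im,x,y,w,h,k): return cv2.convertScaleAbs(cv2.resize(im[y:y+h,x:x+w],None,fx=k,fy=k,interpolation=cv2.INTER_CUBIC),alpha=1.5)
a=np.hstack([crop(t,100,240,75,75,5),crop(t,355,232,75,75,5)])
cv2.imwrite("pics/c_top.png",a)
cv2.imwrite("pics/c_bench.png",crop(t,215,150,150,75,5))
cv2.imwrite("pics/c_side.png",np.hstack([crop(s,170,165,75,75,5),crop(s,250,280,75,75,5)]))
E
```

```text
(no output)
```

View pics/c_top.png

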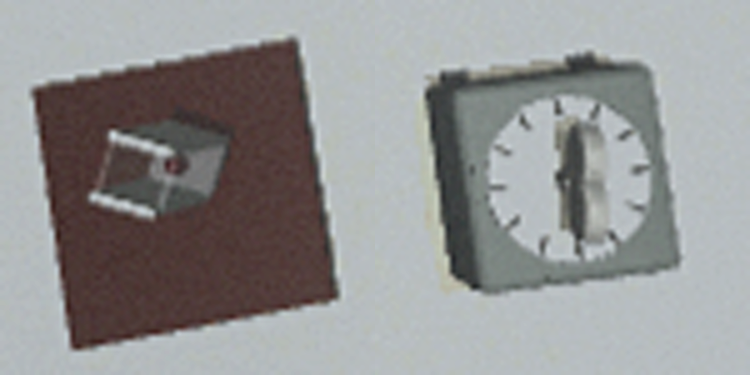

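View pics/c_bench.png

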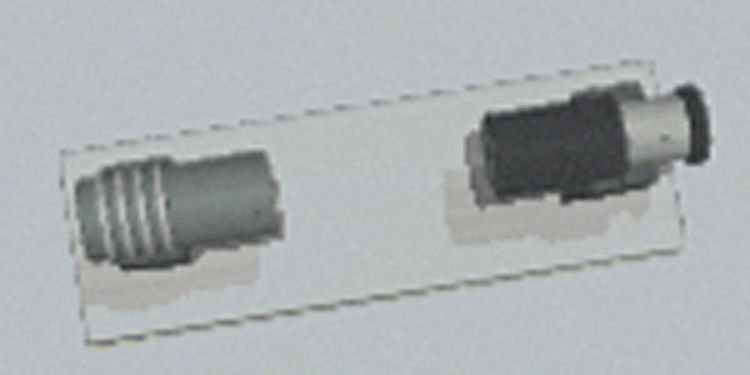

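View pics/c_side.png

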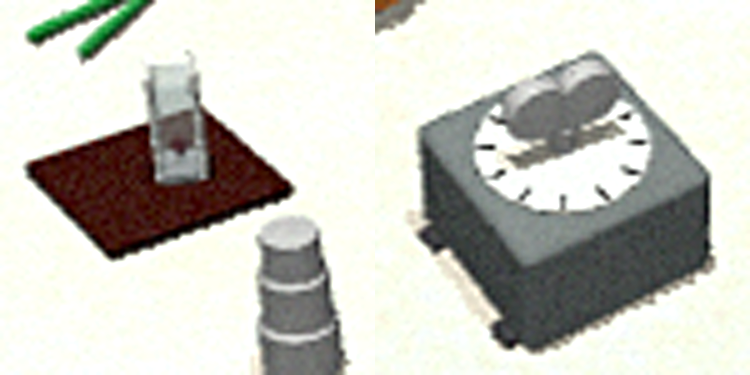

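```bash
cat > h.py <<'E'
from rig import ctrl
import numpy as np, cv2
from scipy.spatial.transform import Rotation as Ro
def cam(n):
    c=ctrl.calibration(n); f=210/np.tan(np.radians(c["vertical_fov"])/2)
    return np.array([[f,0,c["cx"]],[0,f,c["cy"]],[0,0,1]]),np.array(c["R"]),np.array(c["t"])
def onz(n,uv,z):
    K,R,t=cam(n); C=-R.T@t; d=R.T@np.linalg.inv(K)@np.array([uv[0],uv[1],1.]); return C+d*(z-C[2])/d[2]
def proj(n,X):
    K,R,t=cam(n); p=K@(R@np.array(X)+t); return p[:2]/p[2]
def cr(x0,y0,u,v,k=5): return ((u+.5)/k-.5+x0,(v+.5)/k-.5+y0)
def tri(uvs,uvt):
    A=[]
    for n,uv in(("side",uvs),("top",uvt)):
        K,R,t=cam(n);P=K@np.c_[R,t];A+=[uv[0]*P[2]-P[0],uv[1]*P[2]-P[1]]
    X=np.linalg.svd(np.array(A))[2][-1];return X[:3]/X[3]
E
python3 - <<'E'
from h import *
np.set_printoptions(precision=4,suppress=True)
def T(pts,x0,y0,z,n="top"):
    P=np.array([onz(n,cr(x0,y0,*p),z) for p in pts]);return P
def rep(nm,P):
    print(nm,"c",P.mean(0)); 
    for i in range(4):
        d=P[(i+1)%4]-P[i]; print("   ",np.linalg.norm(d).round(4),np.degrees(np.arctan2(d[1],d[0])).round(1))
rep("bench",T([(62,152),(652,62),(683,248),(88,343)],215,150,.012))
rep("pad",T([(34,88),(297,40),(338,297),(75,349)],100,240,.008))
rep("pad side",T([(28,168),(193,92),(293,186),(113,256)],170,165,.008,"side"))
rep("celltop",T([(108,132),(166,148),(153,216),(90,202)],100,240,.080))
o=375
rep("box",T([(428-o,87),(655-o,63),(679-o,266),(478-o,290)],355,232,.055))
print("dial top",T([(569-o,180)],355,232,.055),"dial side",T([(561-o,139)],250,280,.055,"side"))
print("barrel fronts top axis",T([(279,197),(487,157)],215,150,.100))
print("key ends top z.097",T([(596-o,120),(590-o,243)],355,232,.09))
o=ctrl.get_obs();print(Ro.from_rotvec(o["ee_rot"]).as_matrix())
E
```

```text
bench c [ 0.6195 -0.0412  0.012 ]
    0.2771 -82.4
    0.088 -172.8
    0.2774 97.8
    0.0893 7.0
pad c [0.4258 0.3085 0.008 ]
    0.1206 -80.9
    0.1173 -170.7
    0.1195 99.7
    0.1186 9.8
pad side c [0.4277 0.3099 0.008 ]
    0.1255 20.5
    0.138 -82.1
    0.1196 -168.0
    0.1192 99.4
celltop c [0.4402 0.3073 0.08  ]
    0.0252 -106.5
    0.0284 169.6
    0.0269 76.3
    0.0296 -13.9
box c [ 0.4412 -0.2572  0.055 ]
    0.0999 -85.3
    0.0875 -176.2
    0.0878 95.3
    0.0892 11.6
dial top [[ 0.4394 -0.261   0.055 ]] dial side [[ 0.4437 -0.2574  0.055 ]]
barrel fronts top axis [[ 0.6107  0.0014  0.1   ]
 [ 0.6257 -0.0858  0.1   ]]
key ends top z.097 [[ 0.4666 -0.2629  0.09  ]
 [ 0.4161 -0.2579  0.09  ]]
[[-0.9418  0.3362 -0.0005]
 [ 0.3362  0.9418 -0.001 ]
 [ 0.0002 -0.0012 -1.    ]]
```

```bash
python3 - <<'E'
import cv2,numpy as np
t=cv2.imread("pics/top0.png");s=cv2.imread("pics/side0.png")
def crop(im,x,y,w,h,k): return cv2.convertScaleAbs(cv2.resize(im[y:y+h,x:x+w],None,fx=k,fy=k,interpolation=cv2.INTER_CUBIC),alpha=1.3)
cv2.imwrite("pics/k2.png",np.hstack([crop(t,373,242,45,50,9),crop(s,258,285,42,50,9)]))
cv2.imwrite("pics/b2.png",crop(s,265,180,105,110,5))
E
```

```text
(no output)
```

View pics/k2.png

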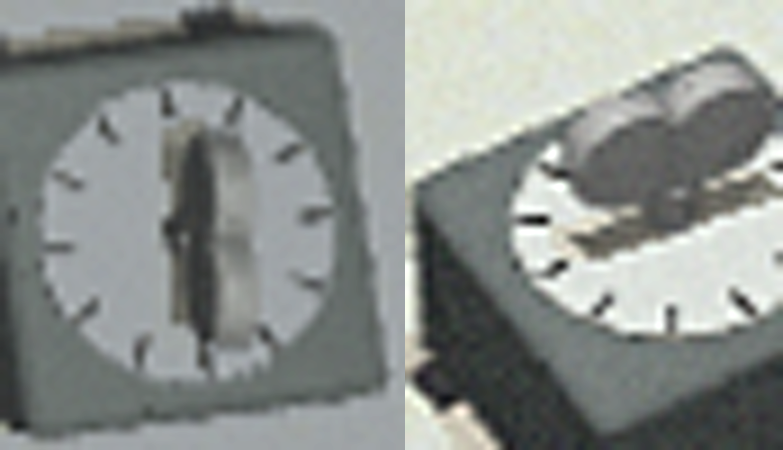

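View pics/b2.png

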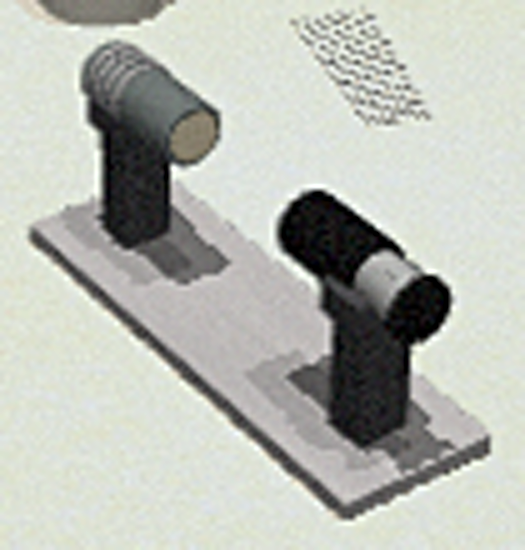

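```bash
python3 - <<'E'
from h import *
np.set_printoptions(precision=4,suppress=True)
for n,(x,y,w,h),th in(("top",(371,242,45,50),165),("side",(255,285,56,50),190)):
    im=cv2.imread(f"pics/{n}0.png"); g=im[y:y+h,x:x+w].min(2)
    m=(g>th*0.8 if n=="top" else g>th).astype(np.uint8)
    k,l,st,ce=cv2.connectedComponentsWithStats(m)
    for i in range(1,k):
        if st[i,4]>80: print(n,st[i])
def show(): pass
# key top ridge
c9=lambda x0,y0,u,v:((u+.5)/9-.5+x0,(v+.5)/9-.5+y0)
for p in[(236,128),(238,345),(232,238)]: print("key z.097?",onz("top",c9(373,242,*p),.097))
# overlay hypotheses
im={n:cv2.imread(f"pics/{n}0.png") for n in("top","side")}
def ov(n,c,yaw,key,win,k,name):
    x,y,w,h=win; a=cv2.resize(im[n][y:y+h,x:x+w],None,fx=k,fy=k,interpolation=cv2.INTER_CUBIC)
    P=lambda X:tuple(int(round(q)) for q in (proj(n,X)-[x,y]+.5)*k-.5)
    th=np.linspace(0,2*np.pi,60)
    C,S=np.cos,np.sin
    def poly(pts,col): cv2.polylines(a,[np.array([P(q) for q in pts])],True,col,1)
    for z in(.0,.055): poly([(c[0]+C(yaw)*i-S(yaw)*j,c[1]+S(yaw)*i+C(yaw)*j,z) for i,j in((.045,.045),(.045,-.045),(-.045,-.045),(-.045,.045))],(0,0,255))
    for z in(.069,.097): poly([(c[0]+C(key)*i-S(key)*j,c[1]+S(key)*i+C(key)*j,z) for i,j in((.023,.005),(.023,-.005),(-.023,-.005),(-.023,.005))],(0,255,0))
    return a
c=(.441,-.2585)
A=ov("top",c,np.radians(5.5),np.radians(-3),(360,235,65,65),6,"")
B=ov("side",c,np.radians(5.5),np.radians(-3),(255,285,65,65),6,"")
cv2.imwrite("pics/ov1.png",np.hstack([A,B]))
E
```

```text
key z.097? [ 0.4665 -0.2606  0.097 ]
key z.097? [ 0.4174 -0.2586  0.097 ]
key z.097? [ 0.4416 -0.2584  0.097 ]
```

View pics/ov1.png

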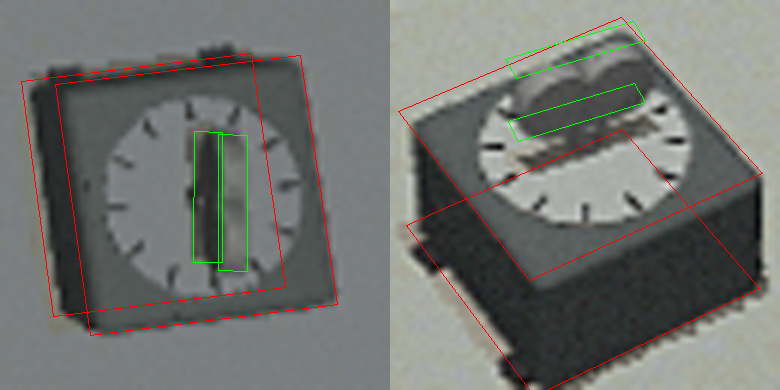

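The overlay puts the timer near (0.442,-0.258) and the key yaw near -3°. The side view is about 2 px off, which is within calibration error. Next I'll check the cell and the bench the same way.

```bash
cat >> h.py <<'E'
def overlay(a,n,win,k,polys):
    x,y,w,h=win
    for pts,col in polys:
        cv2.polylines(a,[np.array([np.round((proj(n,X)-[x,y]+.5)*k-.5) for X in pts]).astype(int)],True,col,1)
    return a
def zoom(im,win,k):
    x,y,w,h=win; return cv2.convertScaleAbs(cv2.resize(im[y:y+h,x:x+w],None,fx=k,fy=k,interpolation=cv2.INTER_CUBIC),alpha=1.3)
def rect(c,yaw,hx,hy,z):
    C,S=np.cos(yaw),np.sin(yaw); return [(c[0]+C*i-S*j,c[1]+S*i+C*j,z) for i,j in((hx,hy),(hx,-hy),(-hx,-hy),(-hx,hy))]
def circ(c,yaw,j,r,zc):
    C,S=np.cos(yaw),np.sin(yaw); return [(c[0]+C*r*np.cos(t)-S*j,c[1]+S*r*np.cos(t)+C*j,zc+r*np.sin(t)) for t in np.linspace(0,6.2,40)]
E
python3 - <<'E'
from h import *
G,Rd,Y=(0,255,0),(0,0,255),(0,255,255)
im={n:cv2.imread(f"pics/{n}0.png") for n in("top","side")}
def cell(n,win,k):
    c=(.4405,.307);y=np.radians(-13.5)
    return overlay(zoom(im[n],win,k),n,win,k,[(rect(c,y,.015,.015,.08),G),(rect(c,y,.015,.015,.008),Y),(rect((.426,.309),np.radians(9.5),.06,.06,.008),Rd)])
cv2.imwrite("pics/ov2.png",np.hstack([cell("top",(100,240,75,75),5),cell("side",(170,165,75,75),5)]))
def bench(n,win,k):
    c=(.619,-.0415);y=np.radians(7.65)
    return overlay(zoom(im[n],win,k),n,win,k,[(rect(c,y,.045,.14,.012),Rd),(circ(c,y,.045,.018,.1),G),(circ(c,y,-.045,.018,.1),G),(rect(c,y,.018,.045,.1),Y)])
cv2.imwrite("pics/ov3.png",bench("top",(215,150,150,75),5))
cv2.imwrite("pics/ov4.png",bench("side",(265,180,105,110),5))
E
```

```text
(no output)
```

View pics/ov2.png

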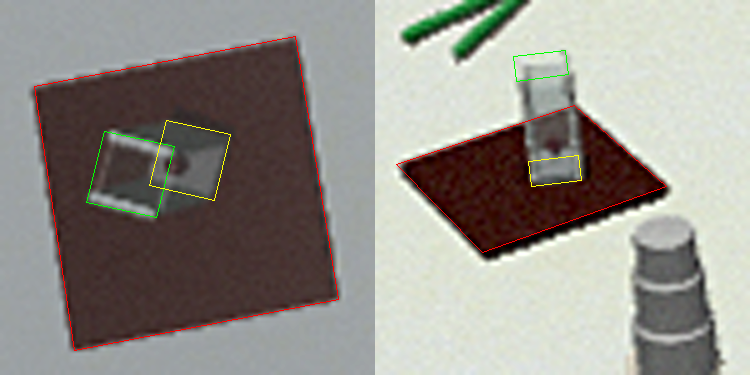

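View pics/ov3.png

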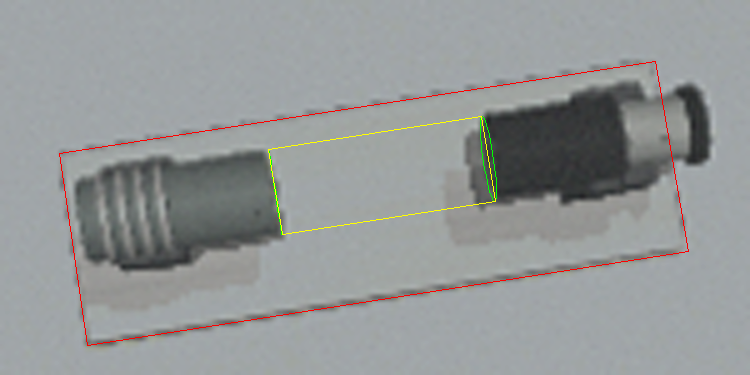

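View pics/ov4.png

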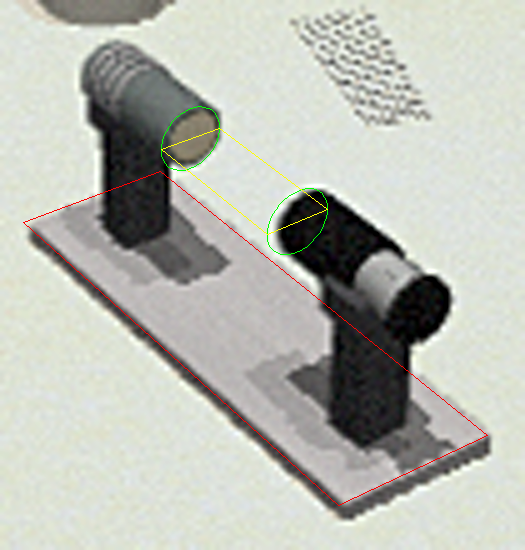

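The top overlay fits closely. The side view has a roughly constant bias of 1.5 px. I'll move above the timer, turning the jaws across the key on the way.

```bash
python3 -m creep '0 0 -0.06 -0.1 -0.124 0 1; 0 0 -0.11 -0.2 -0.248 0 1; 0 0 -0.17 -0.3 -0.371 0 1; 0 0 -0.22 -0.4 -0.495 0 1; 0 0 -0.28 -0.503 -0.619 0 1' 40
cat >> h.py <<'E'
def go(x,y,z,yaw):  # yaw: desired world angle of tool y, deg; prints units
    o=ctrl.get_obs(); R=Ro.from_rotvec(o["ee_rot"]).as_matrix()
    d=R.T@(np.array([x,y,z])-o["eef_pos"])/.25
    T=np.array([[0,0,0]]*3,float); a=np.radians(yaw)
    Y=np.array([np.cos(a),np.sin(a),0]);Z=np.array([0,0,-1.]);X=np.cross(Y,Z)
    rv=Ro.from_matrix(R.T@np.c_[X,Y,Z]).as_rotvec()/np.radians(60)
    ya=np.degrees(np.arctan2(R[1,1],R[0,1]))
    print("t",o["clock"],"pos",o["eef_pos"].round(4),"yawY",ya.round(2),"q6",o["q"][5].round(3),"F",o["force"].round(1),"w",round(o["width"],3),"\n turn",rv.round(4),"shift",d.round(4))
E
python3 -c "
from h import *
go(.442,-.258,.40,87)"
```

```text
clock: 0.6
eef_pos: [0.2429, 0.3049, 0.4045]
ee_rot: [-0.073, -3.141, 0.0]
force: [1.0, 0.4, -0.5]
width: 0.998
t 0.6 pos [0.2429 0.3049 0.4045] yawY 87.32 q6 0.757 F [ 1.   0.4 -0.5] w 0.998 
 turn [-0.0002 -0.0001  0.0053] shift [-0.901  -2.212   0.0183]
```

```bash
python3 -m creep '0 0 0 -0.06 -0.148 0 1; 0 0 0 -0.12 -0.296 0 1; 0 0 0 -0.18 -0.444 0 1; 0 0 0 -0.24 -0.592 0 1; 0 0 0 -0.3 -0.74 0 1'
python3 -m creep '0 0 0 -0.06 -0.148 0 1; 0 0 0 -0.12 -0.296 0 1; 0 0 0 -0.18 -0.444 0 1; 0 0 0 -0.24 -0.592 0 1; 0 0 0 -0.3 -0.74 0 1'
python3 -m creep '0 0 0 -0.06 -0.148 0 1; 0 0 0 -0.12 -0.296 0.1 1; 0 0 0 -0.18 -0.444 0.2 1; 0 0 0 -0.24 -0.592 0.3 1; 0 0 0 -0.3 -0.74 0.4 1'
python3 -c "
from h import *
go(.442,-.258,.30,87)
for n in('top','side'): cv2.imwrite(f'pics/{n}1.png',ctrl.capture(n)[:,:,::-1])
a=np.hstack([zoom(cv2.imread('pics/top1.png'),(355,225,80,80),5),zoom(cv2.imread('pics/side1.png'),(240,220,80,120),5)[::][:400]])
cv2.imwrite('pics/z1.png',a)"
```

```text
clock: 1.1
eef_pos: [0.3086, 0.1164, 0.4047]
ee_rot: [0.077, 3.14, 0.0]
force: [0.4, 0.2, -0.5]
width: 0.996
clock: 1.6
eef_pos: [0.3744, -0.0723, 0.4046]
ee_rot: [0.079, 3.141, 0.0]
force: [0.6, -0.1, -0.1]
width: 1.0
clock: 2.1
eef_pos: [0.4402, -0.2606, 0.3034]
ee_rot: [-0.078, -3.14, -0.0]
force: [0.6, 0.5, 0.1]
width: 0.999
t 2.1 pos [ 0.4402 -0.2606  0.3034] yawY 87.14 q6 -0.628 F [0.6 0.5 0.1] w 0.999 
 turn [ 0.0002 -0.0002  0.0023] shift [-0.0067  0.0109  0.0137]
```

View pics/side1.png

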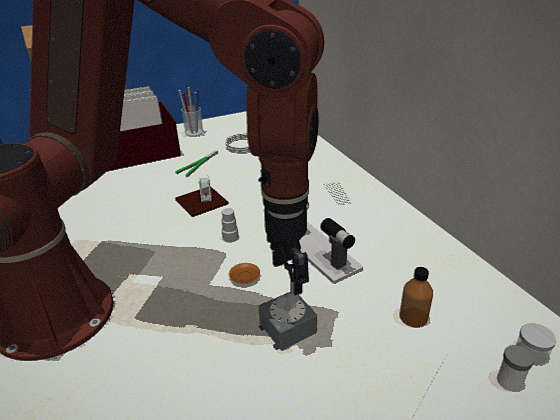

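View pics/top1.png

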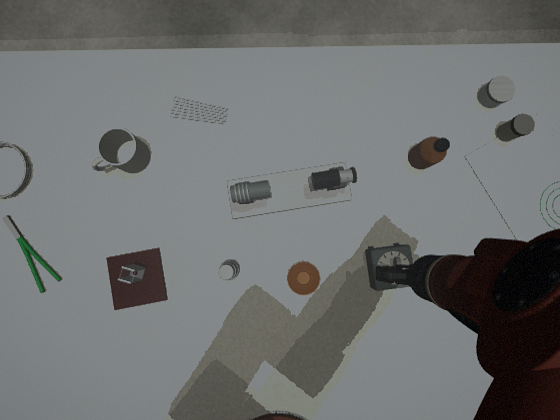

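```bash
python3 -m creep '0 0 0 -0.007 0.011 0.08 1; 0 0 0 -0.007 0.011 0.16 1; 0 0 0 -0.007 0.011 0.22 1; 0 0 0 -0.007 0.011 0.245 1; 0 0 0 -0.007 0.011 0.245 0.2'
python3 -m creep '0 0 0 0 0 0 -0.3; 0 0 0 0 0 0 -0.6; 0 0 0 0 0 0 -0.6; 0 0 0 0 0 0 -1; 0 0 0 0 0 0 -1' 30
python3 -c "
from h import *
go(.442,-.258,.242,87)"
```

```text
clock: 2.7
eef_pos: [0.4417, -0.2559, 0.243]
ee_rot: [-0.077, -3.139, -0.002]
force: [0.6, -0.2, -0.7]
width: 0.857
clock: 3.2
eef_pos: [0.4422, -0.2594, 0.2445]
ee_rot: [-0.081, -3.14, 0.015]
force: [-6.6, -20.2, -1.3]
width: 0.111
t 3.2 pos [ 0.4422 -0.2594  0.2445] yawY 87.03 q6 -0.619 F [ -6.6 -20.2  -1.3] w 0.111 
 turn [-0.009  -0.0002  0.0005] shift [0.001  0.0058 0.0101]
```

```bash
python3 -m creep '0 0 0 0 -0.002 0 -1; 0 0 0 0 -0.005 0 -1; 0 0 0 0 -0.008 0 -1; 0 0 0 0 -0.008 0 -1; 0 0 0 0 -0.008 0 -1' 30
python3 -c "
from h import *
go(.442,-.260,.242,87)
print(ctrl.get_obs()['ft_torque'])"
```

```text
clock: 3.7
eef_pos: [0.442, -0.2603, 0.2445]
ee_rot: [0.08, 3.14, -0.008]
force: [-5.0, -9.6, 3.7]
width: 0.109
t 3.7 pos [ 0.442  -0.2603  0.2445] yawY 87.07 q6 -0.622 F [-5.  -9.6  3.7] w 0.109 
 turn [-0.0051  0.0003  0.0011] shift [-0.      0.0011  0.0098]
[-1.96506882  0.95175045  0.01391548]
```

```bash
python3 -m creep '0 0 0 0.001 -0.002 0 -1; 0 0 0 0.003 -0.005 0 -1; 0 0 0 0.005 -0.008 0 -1; 0 0 0 0.005 -0.008 0 -1; 0 0 0 0.005 -0.008 0 -1' 40
python3 -c "
from h import *
go(.442,-.260,.242,87)
print(ctrl.get_obs()['ft_torque'])"
```

```text
clock: 4.2
eef_pos: [0.4414, -0.2611, 0.2444]
ee_rot: [0.078, 3.138, -0.003]
force: [1.4, -2.8, 6.1]
width: 0.108
t 4.2 pos [ 0.4414 -0.2611  0.2444] yawY 87.15 q6 -0.627 F [ 1.4 -2.8  6.1] w 0.108 
 turn [-0.0018  0.0027  0.0025] shift [-0.0022  0.0043  0.0097]
[-0.4133465  -0.50010938 -0.05634465]
```

The grip is nearly force-free, with the key axis at about (0.4414,-0.2615). Clockwise from above is +tool z, so I'll start winding.

```bash
python3 -m creep '0 0 0.1 0 -0.002 0 -1; 0 0 0.2 0 -0.002 0 -1; 0 0 0.3 0 -0.002 0 -1; 0 0 0.4 0 -0.002 0 -1; 0 0 0.5 0 -0.002 0 -1' 40
python3 -c "
from h import *
go(.4414,-.2615,.242,87)
print(ctrl.get_obs()['ft_torque'])"
python3 -m creep '0 0 0.1 0 0 0 -1; 0 0 0.2 0 0 0 -1; 0 0 0.3 0 0 0 -1; 0 0 0.4 0 0 0 -1; 0 0 0.5 0 0 0 -1' 40
python3 -c "
from h import *
go(.4414,-.2615,.242,87)
print(ctrl.get_obs()['ft_torque'])"
```

```text
clock: 4.7
eef_pos: [0.4415, -0.2612, 0.2445]
ee_rot: [0.893, 3.009, -0.0]
force: [3.1, -1.4, 6.5]
width: 0.11
t 4.7 pos [ 0.4415 -0.2612  0.2445] yawY 56.94 q6 -0.1 F [ 3.1 -1.4  6.5] w 0.11 
 turn [-2.000e-04  3.100e-03 -5.011e-01] shift [-0.0004 -0.0011  0.0098]
[-0.09605247 -0.67445256  0.08777623]
clock: 5.2
eef_pos: [0.4415, -0.2613, 0.2444]
ee_rot: [1.641, 2.675, 0.001]
force: [2.8, -2.0, 6.0]
width: 0.106
t 5.2 pos [ 0.4415 -0.2613  0.2444] yawY 26.94 q6 0.423 F [ 2.8 -2.   6. ] w 0.106 
 turn [ 6.0000e-04  3.3000e-03 -1.0011e+00] shift [-0.0007 -0.0008  0.0097]
[-0.22631018 -0.76163848  0.12354015]
```

```bash
python3 -m creep '0 0 0 0 0 0 1; 0 0 0 0 0 0 1; 0 0 0 0 0 0 1; 0 0 0 0 0 0 1; 0 0 0 0 0 0 1' 40
python3 -m creep '0 0 -0.1 0 0 0 1; 0 0 -0.2 0 0 0 1; 0 0 -0.3 0 0 0 1; 0 0 -0.4 0 0 0 1; 0 0 -0.5 0 0 0 1' 40
python3 -m creep '0 0 -0.1 0 0 0 1; 0 0 -0.2 0 0 0 1; 0 0 -0.3 0 0 0 1; 0 0 -0.4 0 0 0 1; 0 0 -0.5 0 0 0 1' 40
python3 -c "
from h import *
go(.4414,-.2615,.243,87)
cv2.imwrite('pics/top2.png',ctrl.capture('top')[:,:,::-1]);cv2.imwrite('pics/side2.png',ctrl.capture('side')[:,:,::-1])
cv2.imwrite('pics/z2.png',np.hstack([zoom(cv2.imread('pics/top2.png'),(355,232,75,75),5),zoom(cv2.imread('pics/side2.png'),(250,270,75,75),5)]))"
```

```text
clock: 5.7
eef_pos: [0.4404, -0.2607, 0.2433]
ee_rot: [-1.636, -2.681, -0.0]
force: [-0.8, 0.2, 0.6]
width: 0.938
clock: 6.2
eef_pos: [0.4405, -0.2608, 0.2434]
ee_rot: [-0.881, -3.015, -0.0]
force: [0.7, -0.0, -0.4]
width: 1.0
clock: 6.7
eef_pos: [0.4404, -0.2607, 0.2434]
ee_rot: [-0.07, -3.141, -0.0]
force: [0.8, -0.2, 1.3]
width: 1.005
t 6.7 pos [ 0.4404 -0.2607  0.2434] yawY 87.44 q6 -0.633 F [ 0.8 -0.2  1.3] w 1.005 
 turn [ 0.0001 -0.0002  0.0074] shift [-0.0039 -0.0029  0.0015]
```

View pics/z2.png

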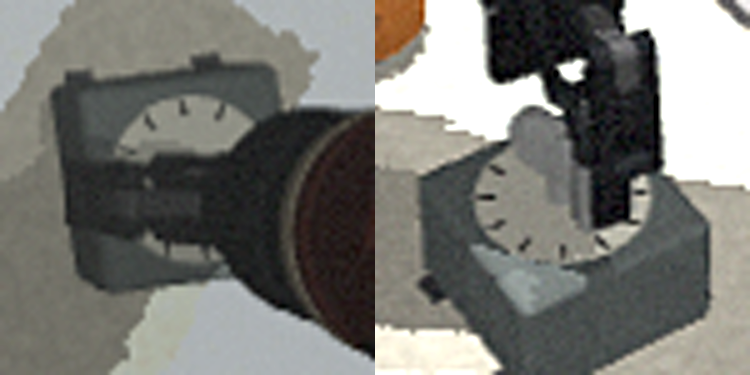

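The key did turn. A bar can only be gripped across its thickness, so I'll shift the grip by a half turn, to jaw yaw 207°.

```bash
python3 -m creep '0 0 -0.13 0 0 0 1; 0 0 -0.26 0 0 0 1; 0 0 -0.39 0 0 0 1; 0 0 -0.53 0 0 0 1; 0 0 -0.667 0 0 0 1' 40
python3 -m creep '0 0 -0.13 0 0 0 1; 0 0 -0.26 0 0 0 1; 0 0 -0.39 0 0 0 1; 0 0 -0.53 0 0 0 1; 0 0 -0.667 0 0 0 1' 40
python3 -m creep '0 0 -0.13 0 0 0 1; 0 0 -0.26 0 0 0 1; 0 0 -0.39 0 0 0 1; 0 0 -0.53 0 0 0 1; 0 0 -0.667 0 0 0 1' 40
python3 -c "
from h import *
go(.4414,-.2615,.243,207)"
```

```text
clock: 7.3
eef_pos: [0.4405, -0.2608, 0.2434]
ee_rot: [1.006, -2.976, -0.0]
force: [-0.1, -0.7, 0.6]
width: 1.001
clock: 7.8
eef_pos: [0.4405, -0.2608, 0.2434]
ee_rot: [1.963, -2.452, -0.0]
force: [0.8, 0.1, 0.2]
width: 1.001
clock: 8.3
eef_pos: [0.4405, -0.2608, 0.2434]
ee_rot: [-2.684, 1.633, 0.0]
force: [0.0, 0.3, 0.1]
width: 0.995
t 8.3 pos [ 0.4405 -0.2608  0.2434] yawY -152.62 q6 -2.726 F [0.  0.3 0.1] w 0.995 
 turn [0.     0.0001 0.0064] shift [ 0.0043 -0.0019  0.0017]
```

```bash
python3 -m creep '0 0 0.006 0.004 -0.002 0 0.3; 0 0 0.006 0.004 -0.002 0 -0.4; 0 0 0.006 0.004 -0.002 0 -1; 0 0 0.006 0.004 -0.002 0 -1; 0 0 0.006 0.004 -0.002 0 -1' 40
python3 -m creep '0 0 0 0 0 0 -1; 0 0 0 0 0 0 -1; 0 0 0 0 0 0 -1; 0 0 0 0 0 0 -1; 0 0 0 0 0 0 -1' 40
python3 -c "
from h import *
go(.4414,-.2615,.243,207)
print(ctrl.get_obs()['ft_torque'])"
```

```text
clock: 8.8
eef_pos: [0.4414, -0.2615, 0.2434]
ee_rot: [2.675, -1.647, -0.0]
force: [0.9, -0.2, 0.6]
width: 0.148
clock: 9.3
eef_pos: [0.4416, -0.2614, 0.2436]
ee_rot: [-2.676, 1.644, -0.001]
force: [3.1, 2.2, 3.1]
width: 0.105
t 9.3 pos [ 0.4416 -0.2614  0.2436] yawY -153.13 q6 -2.717 F [3.1 2.2 3.1] w 0.105 
 turn [-0.0006 -0.0001 -0.0022] shift [0.0001 0.0009 0.0023]
[ 0.70424695 -0.46762336 -0.0435627 ]
```

```bash
python3 -m creep '0 0 0.1 0 0 0 -1; 0 0 0.2 0 0 0 -1; 0 0 0.3 0 0 0 -1; 0 0 0.4 0 0 0 -1; 0 0 0.5 0 0 0 -1' 40
python3 -m creep '0 0 0.1 0 0 0 -1; 0 0 0.2 0 0 0 -1; 0 0 0.3 0 0 0 -1; 0 0 0.4 0 0 0 -1; 0 0 0.5 0 0 0 -1' 40
python3 -c "
from h import *
go(.4414,-.2615,.243,207)
print(ctrl.get_obs()['ft_torque'],ctrl.get_obs()['joint_torque'][5])"
```

```text
clock: 9.8
eef_pos: [0.4417, -0.2613, 0.2436]
ee_rot: [-2.155, 2.285, -0.001]
force: [3.0, 3.5, 2.7]
width: 0.108
clock: 10.3
eef_pos: [0.4419, -0.2614, 0.2436]
ee_rot: [-1.49, 2.764, -0.0]
force: [4.3, 3.0, 1.7]
width: 0.105
t 10.3 pos [ 0.4419 -0.2614  0.2436] yawY 146.64 q6 -1.666 F [4.3 3.  1.7] w 0.105 
 turn [-1.300e-03  4.000e-04 -1.006e+00] shift [0.0014 0.0012 0.0023]
[ 0.77725252 -0.88765768  0.10565407] -1.6319568827748299
```

```bash
cat > st.py <<'E'
from h import *
o=ctrl.get_obs();R=Ro.from_rotvec(o["ee_rot"]).as_matrix()
print("   yaw",np.degrees(np.arctan2(R[1,1],R[0,1])).round(2),"M",o["ft_torque"].round(3),"q6",o["q"][5].round(3))
E
for i in 1 ; do python3 -m creep '0 0 0.06 0 0 0 -1; 0 0 0.12 0 0 0 -1; 0 0 0.18 0 0 0 -1; 0 0 0.24 0 0 0 -1; 0 0 0.24 0 0 0 -1' 40 | head -1; python3 st.py; done
python3 -m creep '0 0 0.04 0 0 0 -1; 0 0 0.08 0 0 0 -1; 0 0 0.12 0 0 0 -1; 0 0 0.12 0 0 0 -1; 0 0 0.12 0 0 0 -1' 40 | head -1; python3 st.py
```

```text
clock: 10.8
   yaw 132.35 M [ 0.734 -1.009 -0.058] q6 -1.416
clock: 11.3
   yaw 125.27 M [ 0.645 -0.965 -0.066] q6 -1.293
```

```bash
python3 -m creep '0 0 0.04 0 0 0 -1; 0 0 0.08 0 0 0 -1; 0 0 0.12 0 0 0 -1; 0 0 0.12 0 0 0 -1; 0 0 0.12 0 0 0 -1' 40 | head -1; python3 st.py
python3 -m creep '0 0 0.03 0 0 0 -1; 0 0 0.06 0 0 0 -1; 0 0 0.1 0 0 0 -1; 0 0 0.1 0 0 0 -1; 0 0 0.1 0 0 0 -1' 40 | head -1; python3 st.py
```

```text
clock: 11.8
   yaw 118.07 M [ 0.603 -1.002 -0.039] q6 -1.167
clock: 12.3
   yaw 112.07 M [ 0.63  -0.989 -0.039] q6 -1.062
```

```bash
python3 -m creep '0 0 0.03 0 0 0 -1; 0 0 0.06 0 0 0 -1; 0 0 0.1 0 0 0 -1; 0 0 0.1 0 0 0 -1; 0 0 0.1 0 0 0 -1' 40 | head -1; python3 st.py
python3 -m creep '0 0 0.03 0 0 0 -1; 0 0 0.06 0 0 0 -1; 0 0 0.1 0 0 0 -1; 0 0 0.1 0 0 0 -1; 0 0 0.1 0 0 0 -1' 40 | head -1; python3 st.py
```

```text
clock: 12.8
   yaw 106.07 M [ 0.643 -1.072 -0.024] q6 -0.957
clock: 13.3
   yaw 100.22 M [ 0.435 -1.042  1.432] q6 -0.855
```

The moment jumped to 1.43 N m, so the key is at its stop after about 165°. I'll release, lift and look.

```bash
python3 -m creep '0 0 0 0 0 0 1; 0 0 0 0 0 0 1; 0 0 0 0 0 0 1; 0 0 0 0 0 0 1; 0 0 0 0 0 0 1' 40
python3 -m creep '0 0 0 0 0 -0.1 1; 0 0 0 0 0 -0.25 1; 0 0 0 0 0 -0.4 1; 0 0 0 0 0 -0.5 1; 0 0 0 0 0 -0.5 1' 40
python3 -c "
from h import *
go(.4405,.307,.37,76.5)
cv2.imwrite('pics/side3.png',ctrl.capture('side')[:,:,::-1])
cv2.imwrite('pics/z3.png',np.hstack([zoom(cv2.imread('pics/side3.png'),(250,270,75,75),5)]))"
```

```text
clock: 13.8
eef_pos: [0.4413, -0.2615, 0.2434]
ee_rot: [0.275, -3.129, -0.0]
force: [1.0, 1.0, 0.4]
width: 0.943
clock: 14.3
eef_pos: [0.4422, -0.2621, 0.372]
ee_rot: [-0.275, 3.125, -0.007]
force: [-0.3, 0.2, -0.3]
width: 0.999
t 14.3 pos [ 0.4422 -0.2621  0.372 ] yawY 100.06 q6 -0.853 F [-0.3  0.2 -0.3] w 0.999 
 turn [-0.0036  0.0045  0.3926] shift [-3.9070e-01  2.2428e+00 -1.0000e-03]
```

View pics/z3.png

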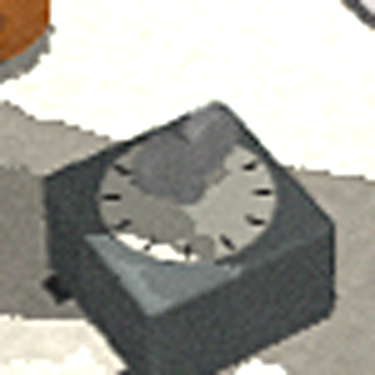

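Seen from the side, the key now lies turned to about +12°, which fits about 165° of winding. Before moving, I'll refine the cell's pose from the first top picture.

```bash
python3 - <<'E'
from h import *
im=cv2.imread("pics/top0.png");win=(112,258,38,32);k=10
g=im[258:290,112:150].max(2)
o=[]
for yaw in(-13.5,-16.5):
    c=(.4405,.307);y=np.radians(yaw)
    o.append(overlay(zoom(im,win,k),"top",win,k,[(rect(c,y,.015,.014,.08),(0,255,0)),(rect(c,y,.011,.014,.08),(0,255,255)),(rect(c,y,.015,.014,.008),(255,0,255))]))
cv2.imwrite("pics/ov5.png",np.hstack(o))
# white bars: fit lines
m=(g>150).astype(np.uint8);n,l,s,ce=cv2.connectedComponentsWithStats(m)
for i in range(1,n):
    if s[i,4]>8:
        p=np.argwhere(l==i)[:,::-1]+[112,258]; W=np.array([onz("top",q,.08) for q in p])
        d=cv2.fitLine(W[:,:2].astype(np.float32),2,0,.01,.01).ravel();print(s[i],W.mean(0),np.degrees(np.arctan2(d[1],d[0])),np.ptp(W[:,1]))
E
```

```text
(no output)
```

View pics/ov5.png

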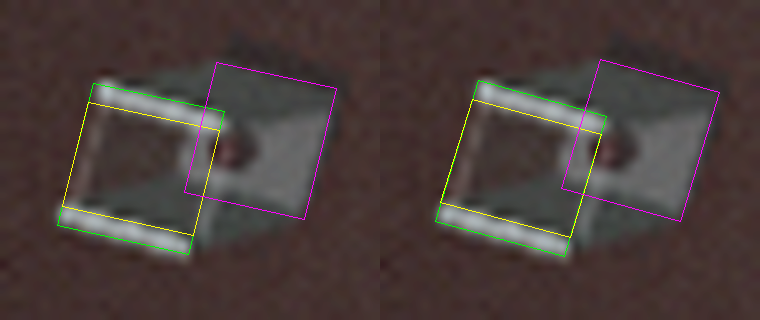

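```bash
python3 -m creep '0 0 0 -0.026 0.15 0 1; 0 0 0 -0.053 0.3 0 1; 0 0 0 -0.08 0.45 0 1; 0 0 0 -0.106 0.6 0 1; 0 0 0 -0.132 0.75 0 1' 40
python3 -m creep '0 0 -0.1 -0.026 0.15 0 1; 0 0 -0.2 -0.053 0.3 0 1; 0 0 -0.3 -0.08 0.45 0 1; 0 0 -0.4 -0.106 0.6 0 1; 0 0 -0.5 -0.132 0.75 0 1' 40
python3 -c "
from h import *
go(.4405,.307,.34,164.5)"
```

```text
clock: 14.85
eef_pos: [0.4405, -0.0696, 0.3673]
ee_rot: [0.275, -3.128, -0.001]
force: [0.0, -0.2, 0.5]
width: 1.003
clock: 15.35
eef_pos: [0.4402, 0.1208, 0.3673]
ee_rot: [1.082, -2.948, -0.0]
force: [0.4, -0.4, 0.2]
width: 1.002
t 15.35 pos [0.4402 0.1208 0.3673] yawY 130.3 q6 -0.596 F [ 0.4 -0.4  0.2] w 1.002 
 turn [ 0.0012 -0.0012 -0.57  ] shift [-0.4829  0.5672  0.1091]
```

```bash
python3 -m creep '0 0 -0.12 -0.1 0.12 0.02 1; 0 0 -0.24 -0.2 0.24 0.04 1; 0 0 -0.36 -0.3 0.36 0.06 1; 0 0 -0.48 -0.4 0.46 0.08 1; 0 0 -0.57 -0.483 0.567 0.109 1' 40
python3 -m creep '0 0 0 0 0 0 1; 0 0 0 0 0 0 1; 0 0 0 0 0 0 1; 0 0 0 0 0 0 1; 0 0 0 0 0 0 1' 40
python3 -c "
from h import *
go(.4405,.307,.211,164.5)
for n in('top','side'): cv2.imwrite(f'pics/{n}4.png',ctrl.capture(n)[:,:,::-1])
cv2.imwrite('pics/z4.png',np.hstack([zoom(cv2.imread('pics/top4.png'),(80,220,100,100),4),zoom(cv2.imread('pics/side4.png'),(160,130,100,100),4)]))
G=(0,255,0)
w=(360,235,60,60);c=(.4414,-.2610);cv2.imwrite('pics/z4k.png',np.hstack([zoom(cv2.imread('pics/top4.png'),w,6),overlay(zoom(cv2.imread('pics/top4.png'),w,6),'top',w,6,[(rect(c,np.radians(11),.023,.005,z),G) for z in(.069,.097)])]))"
```

```text
clock: 15.85
eef_pos: [0.4418, 0.3071, 0.3398]
ee_rot: [1.902, -2.499, -0.0]
force: [1.0, -0.5, 0.6]
width: 1.003
clock: 16.35
eef_pos: [0.4423, 0.3047, 0.3414]
ee_rot: [-1.894, 2.506, -0.0]
force: [0.5, 0.5, 0.2]
width: 0.999
t 16.35 pos [0.4423 0.3047 0.3414] yawY 164.16 q6 -0.827 F [0.5 0.5 0.2] w 0.999 
 turn [-0.0002  0.0001 -0.0056] shift [-0.0068  0.0095  0.5215]
```

View pics/z4.png

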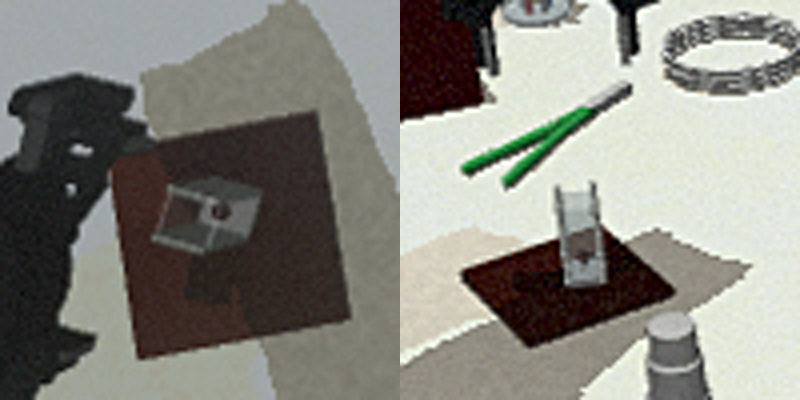

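View pics/z4k.png

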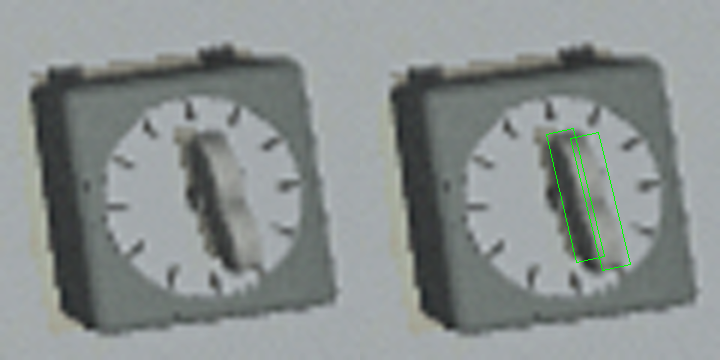

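The key is at about 11–12° and standing where it was left. Next I'll descend over the cell.

```bash
python3 -m creep '0 0 -0.006 -0.007 0.01 0.12 1; 0 0 -0.006 -0.007 0.01 0.24 1; 0 0 -0.006 -0.007 0.01 0.36 1; 0 0 -0.006 -0.007 0.01 0.48 1; 0 0 -0.006 -0.007 0.01 0.538 1' 40
python3 -m creep '0 0 0 0 0 0 0.6; 0 0 0 0 0 0 0.2; 0 0 0 0 0 0 0.1; 0 0 0 0 0 0 0.1; 0 0 0 0 0 0 0.1' 30
python3 -c "
from h import *
go(.4405,.307,.207,164.5)
for n in('top','side'): cv2.imwrite(f'pics/{n}5.png',ctrl.capture(n)[:,:,::-1])
cv2.imwrite('pics/z5.png',np.hstack([zoom(cv2.imread('pics/top5.png'),(80,220,100,100),4),zoom(cv2.imread('pics/side5.png'),(160,130,100,100),4)]))"
```

```text
clock: 16.95
eef_pos: [0.4394, 0.3071, 0.2045]
ee_rot: [1.902, -2.497, -0.001]
force: [-0.8, -0.0, 0.1]
width: 0.997
clock: 17.45
eef_pos: [0.4405, 0.308, 0.2075]
ee_rot: [-1.903, 2.498, -0.0]
force: [0.7, 0.0, 0.2]
width: 0.549
t 17.45 pos [0.4405 0.308  0.2075] yawY 164.62 q6 -0.828 F [0.7 0.  0.2] w 0.549 
 turn [-0.001   0.0009  0.002 ] shift [ 0.0039 -0.0012  0.002 ]
```

View pics/z5.png

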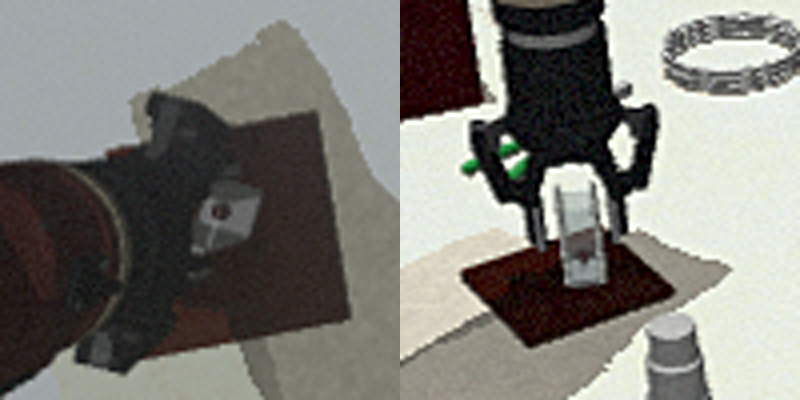

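```bash
python3 -m creep '0 0 0 0.002 0 0 -0.1; 0 0 0 0.004 0 0 -0.2; 0 0 0 0.004 0 0 -0.3; 0 0 0 0.004 0 0 -0.4; 0 0 0 0.004 0 0 -0.5' 25
python3 -m creep '0 0 0 0 0 0 -0.7; 0 0 0 0 0 0 -1; 0 0 0 0 0 0 -1; 0 0 0 0 0 0 -1; 0 0 0 0 0 0 -1' 30
python3 -c "
from h import *
go(.4405,.307,.207,164.5)"
python3 -m creep '0 0 0 0 0 -0.02 -1; 0 0 0 0 0 -0.06 -1; 0 0 0 0 0 -0.12 -1; 0 0 0 0 0 -0.2 -1; 0 0 0 0 0 -0.24 -1' 30
python3 -c "
from h import *
go(.4405,.307,.207,164.5)
for n in('top','side'): cv2.imwrite(f'pics/{n}6.png',ctrl.capture(n)[:,:,::-1])
cv2.imwrite('pics/z6.png',np.hstack([zoom(cv2.imread('pics/top6.png'),(80,220,80,80),5),zoom(cv2.imread('pics/side6.png'),(165,120,80,80),5)]))"
```

```text
clock: 18.05
eef_pos: [0.44, 0.3069, 0.2069]
ee_rot: [-1.904, 2.499, -0.0]
force: [0.3, -1.1, 1.7]
width: 0.348
clock: 18.55
eef_pos: [0.44, 0.3069, 0.2068]
ee_rot: [-1.904, 2.499, -0.0]
force: [0.5, -0.9, 4.5]
width: 0.349
t 18.55 pos [0.44   0.3069 0.2068] yawY 164.61 q6 -0.83 F [ 0.5 -0.9  4.5] w 0.349 
 turn [-0.0003  0.0001  0.0019] shift [-0.001  -0.0018 -0.0007]
clock: 19.05
eef_pos: [0.4402, 0.3072, 0.2686]
ee_rot: [-1.903, 2.497, -0.0]
force: [0.3, 0.2, -1.0]
width: 0.351
t 19.05 pos [0.4402 0.3072 0.2686] yawY 164.63 q6 -0.83 F [ 0.3  0.2 -1. ] w 0.351 
 turn [-0.0011  0.0013  0.0021] shift [ 0.0006 -0.0012  0.2463]
```

View pics/z6.png

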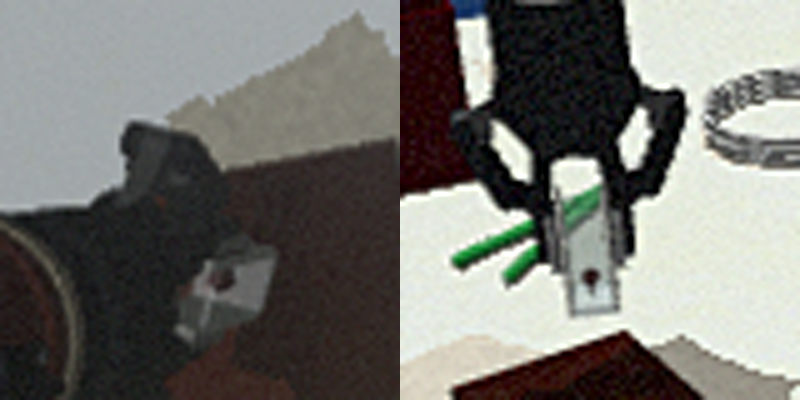

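Lifted upright; the opening is 29.7 mm, as it should be. I'll raise it to clear the barrels and then carry it to above the beam.

```bash
python3 -m creep '0 0 0 0 0 -0.08 -1; 0 0 0 0 0 -0.16 -1; 0 0 0 0 0 -0.24 -1; 0 0 0 0 0 -0.32 -1; 0 0 0 0 0 -0.37 -1' 30
python3 -c "
from h import *
go(.619,-.0415,.36,187.65)"
```

```text
clock: 19.65
eef_pos: [0.4399, 0.307, 0.3598]
ee_rot: [-1.904, 2.498, 0.0]
force: [-0.0, 0.5, -0.7]
width: 0.347
t 19.65 pos [0.4399 0.307  0.3598] yawY 164.62 q6 -0.83 F [-0.   0.5 -0.7] w 0.347 
 turn [-1.000e-04  2.000e-04 -3.838e-01] shift [ 1.1539e+00 -1.0604e+00 -9.0000e-04]
```

```bash
python3 -m creep '0 0 0 0.06 -0.055 0 -1; 0 0 0 0.14 -0.128 0 -1; 0 0 0 0.23 -0.21 0 -1; 0 0 0 0.32 -0.293 0 -1; 0 0 0 0.41 -0.376 0 -1' 30
python3 -m creep '0 0 0 0.09 -0.083 0 -1; 0 0 0 0.18 -0.165 0 -1; 0 0 0 0.27 -0.248 0 -1; 0 0 0 0.36 -0.331 0 -1; 0 0 0 0.42 -0.386 0 -1' 30
python3 -c "
from h import *
go(.619,-.0415,.36,187.65)"
```

```text
clock: 20.15
eef_pos: [0.5035, 0.1821, 0.3583]
ee_rot: [1.904, -2.498, -0.001]
force: [0.4, 1.1, -1.0]
width: 0.345
clock: 20.65
eef_pos: [0.5691, 0.0545, 0.3582]
ee_rot: [1.902, -2.499, -0.001]
force: [0.4, 0.6, -0.4]
width: 0.348
t 20.65 pos [0.5691 0.0545 0.3582] yawY 164.56 q6 -1.334 F [ 0.4  0.6 -0.4] w 0.348 
 turn [ 1.000e-03 -3.000e-04 -3.849e-01] shift [ 0.3171 -0.2947 -0.0074]
```

```bash
python3 -m creep '0 0 -0.08 0.07 -0.065 0 -1; 0 0 -0.16 0.14 -0.13 0 -1; 0 0 -0.24 0.21 -0.195 0 -1; 0 0 -0.32 0.27 -0.25 0 -1; 0 0 -0.385 0.317 -0.295 0 -1' 30
python3 -m creep '0 0 0 0 0 0 -1; 0 0 0 0 0 0 -1; 0 0 0 0 0 0 -1; 0 0 0 0 0 0 -1; 0 0 0 0 0 0 -1' 30
python3 -c "
from h import *
go(.619,-.0415,.2828,187.65)
for n in('top','side'): cv2.imwrite(f'pics/{n}7.png',ctrl.capture(n)[:,:,::-1])
cv2.imwrite('pics/z7.png',np.hstack([zoom(cv2.imread('pics/top7.png'),(215,130,150,100),3),zoom(cv2.imread('pics/side7.png'),(255,140,110,150),3)[:300]]))"
```

```text
clock: 21.15
eef_pos: [0.6189, -0.0408, 0.358]
ee_rot: [2.368, -2.063, -0.002]
force: [1.1, 0.9, -1.0]
width: 0.349
clock: 21.65
eef_pos: [0.6184, -0.039, 0.3593]
ee_rot: [-2.366, 2.066, 0.0]
force: [-0.7, -0.2, -1.2]
width: 0.347
t 21.65 pos [ 0.6184 -0.039   0.3593] yawY -172.26 q6 -1.887 F [-0.7 -0.2 -1.2] w 0.347 
 turn [-0.      0.0001  0.0015] shift [ 0.0101 -0.0009  0.306 ]
```

View pics/z7.png

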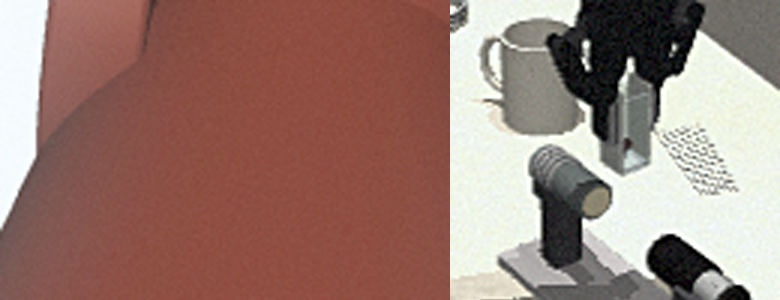

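The top view is blocked by the arm. The side view shows the cell above the gap, with the stone at (627,145) in the zoomed picture. I'll lower it to the beam height and compare in the side view, where the camera bias is common to both.

```bash
python3 -m creep '0 0 0 0.003 0 0.05 -1; 0 0 0 0.006 0 0.11 -1; 0 0 0 0.009 0 0.17 -1; 0 0 0 0.012 0 0.23 -1; 0 0 0 0.014 0 0.27 -1' 30
python3 -m creep '0 0 0 0 0 0.01 -1; 0 0 0 0 0 0.02 -1; 0 0 0 0 0 0.03 -1; 0 0 0 0 0 0.036 -1; 0 0 0 0 0 0.036 -1' 30
python3 -c "
from h import *
go(.619,-.0425,.2828,187.65)
a=[ctrl.capture('side') for _ in range(4)]
cv2.imwrite('pics/side8.png',np.mean(a,0).astype(np.uint8)[:,:,::-1])
cv2.imwrite('pics/z8.png',zoom(cv2.imread('pics/side8.png'),(265,180,105,110),5))
cv2.imwrite('pics/z8b.png',zoom(cv2.imread('pics/side8.png'),(290,180,60,50),10))"
```

```text
clock: 22.25
eef_pos: [0.6186, -0.0431, 0.2898]
ee_rot: [2.365, -2.066, -0.002]
force: [-0.7, -1.1, -1.6]
width: 0.349
clock: 22.75
eef_pos: [0.6191, -0.0431, 0.2829]
ee_rot: [-2.366, 2.067, -0.0]
force: [0.6, -0.5, -0.2]
width: 0.348
t 22.75 pos [ 0.6191 -0.0431  0.2829] yawY -172.28 q6 -1.893 F [ 0.6 -0.5 -0.2] w 0.348 
 turn [-0.0003 -0.0001  0.0012] shift [-0.0026  0.0002  0.0003]
```

View pics/z8.png

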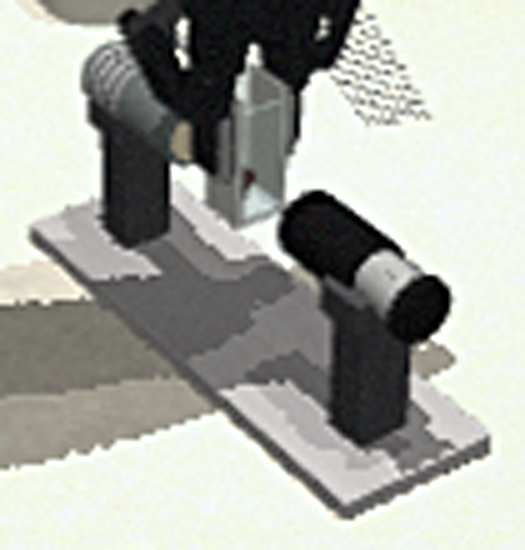

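View pics/z8b.png

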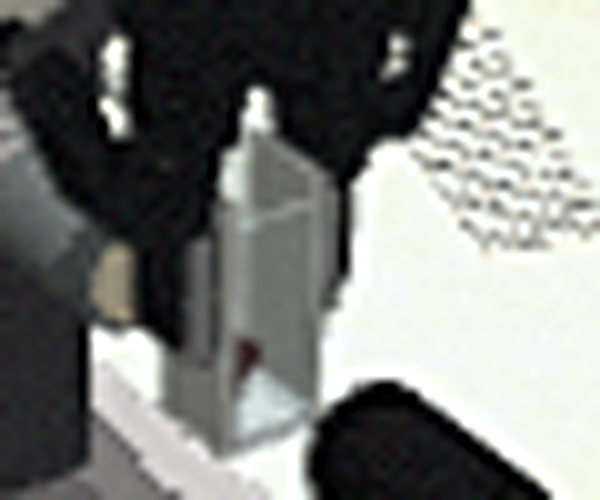

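```bash
cat > ov.py <<'E'
from h import *
import sys
im=cv2.imread("pics/side8.png"); G,Rd,Y=(0,255,0),(0,0,255),(255,0,255)
def draw(cell,bench,b,yaw,byaw,name):
    out=[]
    for win,k in(((265,180,105,110),5),((293,185,50,50),10)):
        x,y,w,h=win; w2=(x-b[0],y-b[1],w,h)
        a=zoom(im,win,k)
        p=[(rect(bench,byaw,.045,.14,.012),Rd)]+[(circ(bench,byaw,j,.018,.1),Rd) for j in(.045,-.045)]
        p+=[(rect(cell,yaw,.015,.015,z),G) for z in(.084,.156)]+[([(cell[0],cell[1],.100),(cell[0],cell[1],.1002)],Y)]
        overlay(a,"side",w2,k,p); out.append(a)
    cv2.imwrite(name+"a.png",out[0]);cv2.imwrite(name+"b.png",out[1])
if __name__=="__main__":
    v=list(map(float,sys.argv[1:9])); draw(v[0:2],v[2:4],v[4:6],np.radians(v[6]),np.radians(v[7]),"pics/"+sys.argv[9])
E
python3 ov.py .6191 -.0431 .619 -.0415 1.5 1.5 7.7 7.65 o1
```

```text
(no output)
```

View pics/o1a.png

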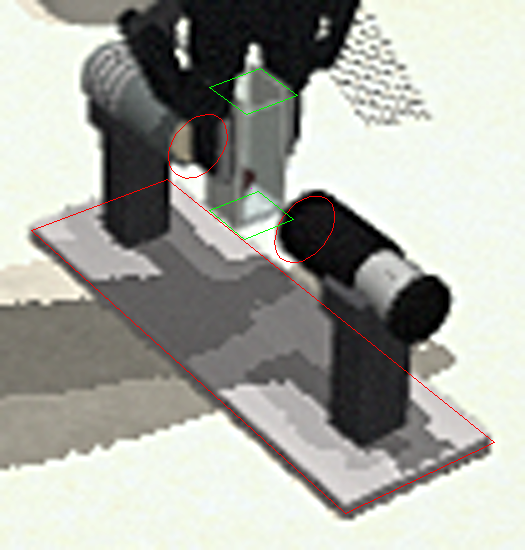

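View pics/o1b.png

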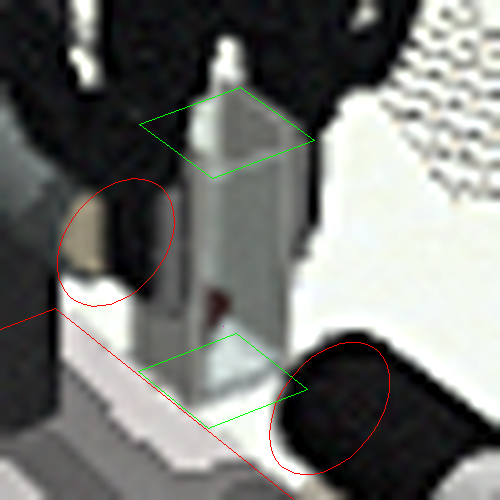

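```bash
python3 - <<'E'
from h import *
t=cv2.imread("pics/top0.png");s=cv2.imread("pics/side0.png");s8=cv2.imread("pics/side8.png")
cv2.imwrite("pics/l1.png",np.hstack([zoom(t,(300,160,40,40),9),zoom(s,(312,212,40,40),9)]))
cv2.imwrite("pics/l2.png",np.hstack([zoom(s,(280,185,40,40),9),zoom(s8,(312,212,40,40),9)]))
E
```

```text
(no output)
```

View pics/l1.png

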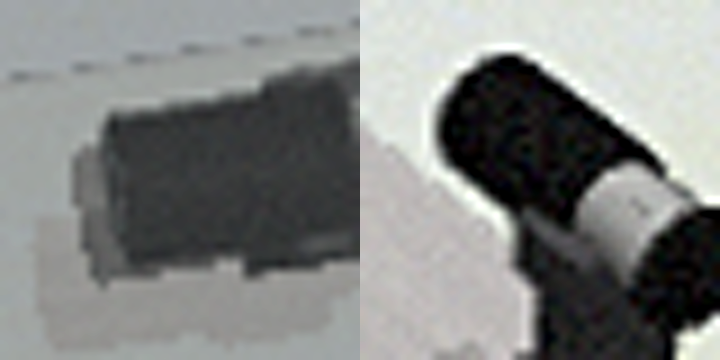

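View pics/l2.png

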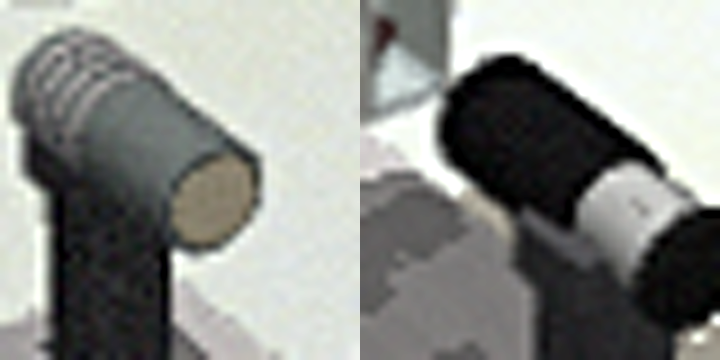

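```bash
python3 - <<'E'
from h import *
s=cv2.imread("pics/side8.png")
cv2.imwrite("pics/m1.png",zoom(s,(303,210,24,20),30))
cv2.imwrite("pics/m2.png",zoom(s,(303,185,24,20),30))
E
```

```text
(no output)
```

View pics/m1.png

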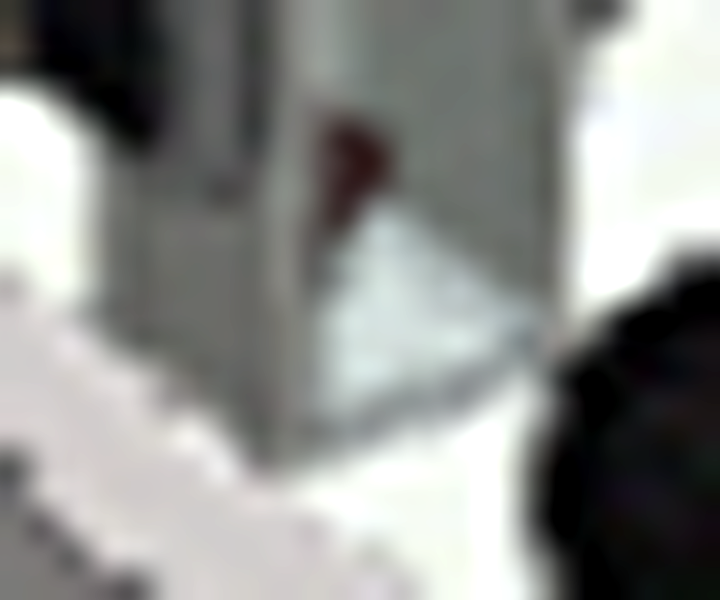

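View pics/m2.png

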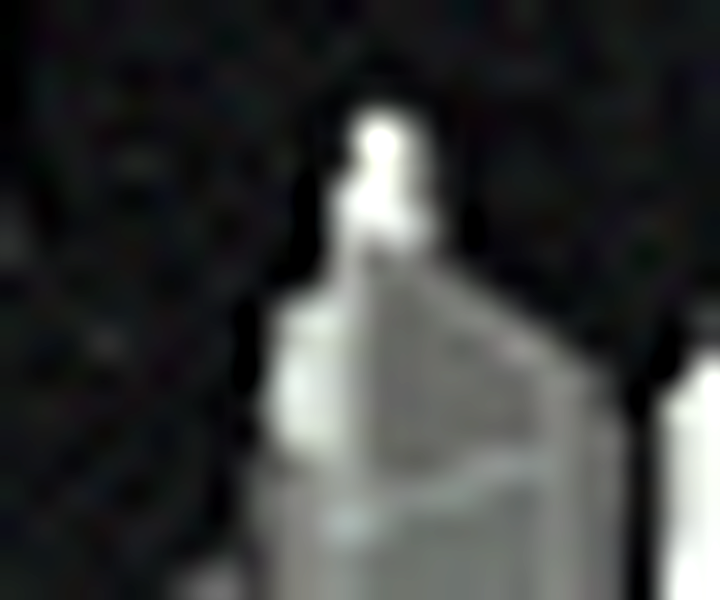

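```bash
python3 - <<'E'
from h import *
from scipy.optimize import least_squares
np.set_printoptions(precision=4,suppress=True)
q=[((u+.5)/30-.5+303,(v+.5)/30-.5+210) for u,v in((100,320),(265,470),(555,340))]
P=np.array([onz("side",p,.084) for p in q]);print(P)
for i in(0,1):
    d=P[i+1]-P[i];print(np.linalg.norm(d),np.degrees(np.arctan2(d[1],d[0])))
print("centre",(P[0]+P[2])/2)
def res(v): 
    c=v[:2];R=rect(c,v[2],.015,.015,.084); return np.concatenate([proj("side",R[k])-p for k,p in zip((3,2,1),q)])
r=least_squares(res,[.62,-.04,.1],x_scale=[.01,.01,.1]);print(r.x[:2],np.degrees(r.x[2]),r.fun)
# bench from side, same camera: barrel fronts
for p in((302.6,206.4),(303.1,206.8),(326.2,223.7)): print("front",onz("side",p,.1))
E
```

```text
[[ 0.6044 -0.0314  0.084 ]
 [ 0.6064 -0.0569  0.084 ]
 [ 0.6366 -0.051   0.084 ]]
0.025572643105286216 -85.61953697914292
0.03080719800681688 10.956955618819467
centre [ 0.6205 -0.0412  0.084 ]
[ 0.6202 -0.0408] 6.857135301866595 [-1.0163 -0.6492  0.362   0.0459  0.6419  0.5516]
front [0.6149 0.0069 0.1   ]
front [0.6151 0.0046 0.1   ]
front [ 0.6301 -0.0878  0.1   ]
```

```bash
python3 - <<'E'
from h import *
from scipy.ndimage import map_coordinates
np.set_printoptions(precision=2,suppress=True)
c=np.array((.619,-.0415));y=np.radians(7.65)
ims={"side":cv2.imread("pics/side0.png").astype(float).mean(2),"top":cv2.imread("pics/top0.png").astype(float).mean(2)}
for n in("side","top"):
  g=ims[n]
  for nm,js in(("lens",(-.048,-.053,-.058,-.063,-.068)),("lamp",(.048,.053,.058,.063,.068))):
    out=[]
    for j in js:
        ctr=lambda jj:(c[0]-np.sin(y)*jj,c[1]+np.cos(y)*jj,.1)
        a=proj(n,ctr(j));d=proj(n,ctr(j+.005))-a;d/=np.linalg.norm(d);p=np.array([-d[1],d[0]])
        C=np.array([proj(n,X) for X in circ(c,y,j,.018,.1)])-a; s=C@p
        row=[]
        for e in(s.max(),s.min()):
            t=np.arange(-4,4.01,.1)*np.sign(e)+e
            # centre from silhouette pt
            k=np.argmin(abs(s-e));base=a+C[k]-p*s[k]
            pts=base[:,None]+p[:,None]*t
            v=map_coordinates(g,[pts[1],pts[0]],order=1); gr=np.gradient(v); i=np.argmax(gr) 
            row+= [t[i]-e, gr[i]]
        out.append(row)
    print(n,nm,"perp dir",p.round(2),"\n",np.array(out))
  # sensitivity
  print("dx 1mm ->",(proj(n,(c[0]+.001,c[1],.1))-proj(n,(c[0],c[1],.1)))@p)
E
```

```text
side lens perp dir [ 0.61 -0.79] 
 [[ 0.6  13.77  1.4   9.2 ]
 [ 1.   15.95  1.3  12.4 ]
 [ 0.6  15.27  1.4  10.68]
 [ 0.5  13.42  0.6  12.94]
 [ 1.1  15.21  1.5  13.02]]
side lamp perp dir [ 0.61 -0.79] 
 [[ 0.1  10.19 -1.1   2.13]
 [ 0.3  11.87  0.3   0.43]
 [ 0.5  10.89  3.2   0.5 ]
 [ 0.7   8.44 -3.    0.79]
 [ 0.6   7.64 -3.    1.17]]
dx 1mm -> 0.29951511139320797
top lens perp dir [-0.15 -0.99] 
 [[ 0.4   4.43 -1.3   4.41]
 [ 0.3   5.17 -0.7   3.53]
 [ 0.3   5.76 -0.3   4.79]
 [ 0.3   4.39 -0.7   4.12]
 [ 0.2   5.81 -0.7   4.9 ]]
top lamp perp dir [-0.15 -0.99] 
 [[ 0.4   4.76 -1.2   4.4 ]
 [ 0.1   4.61 -1.1   3.73]
 [ 0.2   3.36 -0.8   4.45]
 [-0.2   5.17 -1.1   3.26]
 [ 0.2   3.41 -1.    4.47]]
dx 1mm -> 0.47168395752100245
```

The checks agree to within about 2 mm: the side view says the cell should go +1.6 mm in x, and the top view's relative measure says +1.6 mm in y. I'll split the difference with a sub-millimetre nudge and let it settle.

```bash
python3 -m creep '0 0 0 -0.001 -0.001 0 -1; 0 0 0 -0.002 -0.002 0 -1; 0 0 0 -0.003 -0.003 0 -1; 0 0 0 -0.003 -0.003 0 -1; 0 0 0 -0.003 -0.003 0 -1' 30
python3 -m creep '0 0 0 0 0 0 -1; 0 0 0 0 0 0 -1; 0 0 0 0 0 0 -1; 0 0 0 0 0 0 -1; 0 0 0 0 0 0 -1' 30
python3 -c "
from h import *
go(.6197,-.0423,.2828,187.65)
print(abs(ctrl.get_obs()['joint_vel']).max())
a=ctrl.capture('side');cv2.imwrite('pics/side9.png',a[:,:,::-1])"
python3 - <<'E'
import sys;sys.path.insert(0,'.')
from h import *
import ov
ov.im=cv2.imread("pics/side9.png")
import os;os.chdir('.')
ov.draw((.6197,-.0423),(.6197,-.0423),(.7,-.3),np.radians(7.7),np.radians(7.65),"pics/o2")
E
```

```text
clock: 23.45
eef_pos: [0.6198, -0.0423, 0.2827]
ee_rot: [2.366, -2.067, 0.0]
force: [0.0, -0.9, -0.7]
width: 0.347
clock: 23.95
eef_pos: [0.6197, -0.0423, 0.2827]
ee_rot: [2.366, -2.067, -0.0]
force: [-0.2, 0.6, -0.5]
width: 0.353
t 23.95 pos [ 0.6197 -0.0423  0.2827] yawY -172.28 q6 -1.891 F [-0.2  0.6 -0.5] w 0.353 
 turn [0.     0.     0.0011] shift [-0.      0.0001 -0.0004]
0.0009195148315910083
```

View pics/o2b.png

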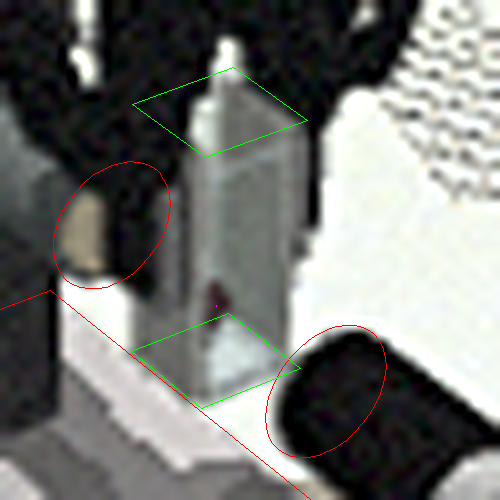

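View pics/side9.png

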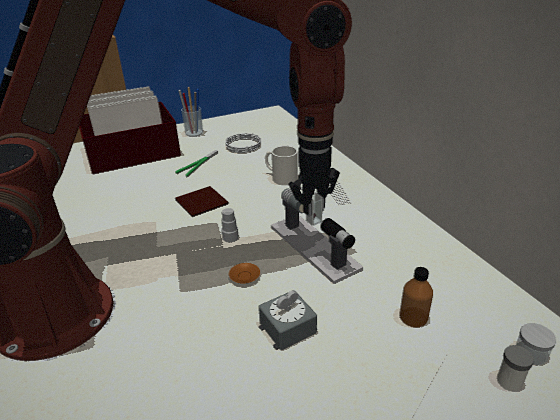

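In the side view the stone (216,300) lies on the beam mark (216,305). The cell hangs clear between the barrels, the pad is empty, and the mug, bottle, mandrel and dish haven't moved. The arm is still, so I'm handing in.

```bash
python3 -c "
from rig import ctrl
print(ctrl.close_job())"
```

```text
the job is handed in; nothing more can be done
None
```

The timer is wound to its stop, and the cell is held upright and steady in the light path. I handed the job in at about 24 s of the 64 s allowed.

**Key:** I wound it clockwise in two part-turns, shifting the grip by a half turn in between. That made about 165° in all, ending when the wrist moment jumped from about 0 to 1.4 N m at the stop. The key was still at that angle in a later top view.

**Cell:** I gripped it on the frosted faces at 30 N, with the opening reading 29.7 mm against the 30 mm expected. The final tool position was (0.6197, -0.0423, 0.2827). Taking height from the lift, that puts the stone 100 mm above the table. The jaws were at 7.7° yaw against about 7.65° for the bench. The wrist force was under 1 N, and nothing suggested contact with the bench.

**Doubts from the last checks:**
- **Stone position:** the cameras disagreed by 1–2 mm on where the beam centre is. The side view wanted the cell about 1.6 mm further in +x, and the top view wanted it slightly less in x and about 1.6 mm further in +y. I moved part of the way between them, so the stone may be 1–2 mm off the axis.
- **Yaw and finger contact:** the arm blocked the top view at the end. The cell's yaw rests on the jaw angle and a rough side-view fit of about 7°. I could not see directly that the fingers touch only the frosted faces.

The mug, bottle, mandrel and dish are where they stood in the last picture.

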